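# Rock the angle gauge over to the chute's setting and hold it

### The arm

A 6-joint arm with a two-finger parallel gripper is mounted at the origin on the work surface. World frame = base frame: x ahead of the robot, y to its left, z up, the work surface at z = 0. Lengths are in m, angles in rad, forces in N, time in s.
With the tool pointing down it reaches from about 0.425 to 0.95 m from the base axis. Payload 3.5 kg.
Tool frame: the origin (TCP) lies midway between the tips of the shut fingers; the grasp point (between the pads) lies 19 mm behind it (bot.grip_point_offset is the distance from the TCP to the grasp point, in m); x points along the fingers, y is the direction in which the jaws open and shut, and the axes are right-handed (so a half turn about x gives the same grasp; the last joint's range is limited). The gripper opens to 85 mm and grips with 20 to 120 N. Pads are 22 mm wide; open, the fingers measure 114 mm over their backs; the gripper's body (76 mm by 85 mm) begins 54 mm behind the grasp point. The pads swing forward as they close: fully open they stand 13 mm farther back than shut.
Start: joints at [-1.307, 0.286, 1.577, -0, 1.279, -0.15], TCP at [0.271, -0.618, 0.231] pointing down, gripper open.
Joint ranges: [-2.77, 2.77], [-0.9, 2.22], [0.21, 2.48], [-1.53, 4.67], [0.24, 2.81], [-2.84, 2.84]. Speed limits (rad/s): [2.79, 2.79, 3.14, 3.14, 3.14, 3.14].

### API

Orientations are given as [roll, pitch, yaw] about the fixed x, y, z axes, in that order (R = Rz(yaw) Ry(pitch) Rx(roll)).
In Python, from cell import bot, eoat, kinematics, cams gives the robot as it stands. Calls block until the motion is done:
- bot.move_ptp(position, orientation): joint-space move of the TCP to a pose.
- bot.move_l(position, rotation=None, speed=0.15, until_force=None): straight line of the TCP; rotation=None keeps the orientation; speed is the mean speed in m/s. With until_force (N) it stops when the force on the tool has changed by that much, and returns True; else False.
- bot.move_joints(angles): joint-space move.
- eoat.command_gripper(opening, grip_force=None): opening from 0.0 (shut) to 1.0 (fully open); grip_force is the grip in N (None keeps the last); returns when the fingers have stopped.
- bot.dwell(seconds).
- kinematics.solve_ik(position, orientation): joint angles nearest the present ones, or None.
- cams.snapshot(name): name is "scene" or "top" or "wrist"; returns a dict with "frame" (420x560x3 uint8, red, green, blue), "depth" (420x560 float32, m along the optical axis (not along the pixel's ray), 0 where there is no reading), "fx", "fy", "cx", "cy" (pixels), "rvec" (rotation vector, rad) and "tvec" (3), from world to camera coordinates, as OpenCV has them; the wrist camera has in their place "hand_eye" (4x4, takes a point from camera to tool coordinates, whose origin is the TCP and whose axes are the tool frame's). Camera axes: x right, y down, z forward; pixel columns grow to the right and rows downward; lengths in m; the calibration is good to about 2 mm. A picture is of the moment at which its call begins: read the wrist's pose just before it.
A pose or a line that the arm cannot do raises bot.PlanningError and nothing moves.
- bot.job_done(): hands the job in, once; it reports no verdict.
Readings, each from a call of its own:
- bot.read_clock(): time.
- bot.read_qpos(): joint angles.
- bot.read_qvel(): joint speeds.
- bot.read_tau(): joint torques, N m.
- bot.read_position(): TCP position.
- bot.read_orientation(): TCP orientation.
- bot.read_contact_force(): force on the tool from outside, world axes, zero at the start.
- bot.read_ft_torque(): the same for the moment, N m.
- bot.read_width(): opening from 0.0 (shut) to 1.0 (fully open).
Only numpy, scipy, OpenCV 4.12 (cv2) and the standard library are available. Lean on these libraries where they do the work, as an engineer would, in place of code of your own. Each camera call takes 0.05 s, during which the arm holds its last target. There are 200 camera calls.

### The job

I want to copy the chip chute's setting from the angle gauge: pick the gauge up by its handle and stand it upright, dial still facing away from you, with the middle of its shoe square across the crest of the stud block's round rib. Then rock it on the rib, leaning towards the side of the bench where the chute and its crate are today, until the swinging pointer settles on the tab set on that side of the dial. Finish while holding it there, still gripped and with the shoe resting on the rib, and leave the loose things on the bench alone.

Things in the scene. Friction and masses are not known exactly. Their poses are not given: they have to be found in the camera images.
- gauge: Angle gauge, 0.4 kg, 180 mm high, loose, standing on the bench: steel shoe 46 x 110 x 12 mm (x, y, z), flat below; upright dial disc 136 mm across, 8 mm thick, white face to +x (away from the robot); black handle on top, 22 mm thick in x, 50 mm wide in y, 148 to 180 mm up. Origin: centre of the shoe's underside; x out of the white face, y along the shoe (left seen from the robot), z up.
- pointer (a joint): Swinging pointer, a black pendulum 76 mm long on a brass pivot on the white face, 122 mm above the underside. 0: along the gauge's -z; positive: its tip is to the gauge's +y side. It hangs plumb: with the gauge leaning a rad to +y it settles at +a (within about 1.5 s). The fingers cannot touch it.
- tab_left (a joint): Setting tab, a dark steel lug 6 mm wide at the dial's lower edge on the gauge's +y side, turning about the pointer's pivot; its angle in the pointer's measure, 0.15 to 0.45. Stays as set, cannot be touched by the fingers. The pointer is on this tab when its value equals the tab's.
- tab_right (a joint): The like tab on the gauge's -y side, -0.15 to -0.45.
- pointer_tip (a point): Tip of the pointer, 76 mm from the pivot.
- tab_left_tip (a point): Point on the left tab, 76 mm from the pivot, where the pointer's tip lies when it is on that tab.
- tab_right_tip (a point): The same point on the right tab.
- foot (a point): Centre of the shoe's underside (the gauge's origin).
- shoe_left (a point): The +y end of the gauge's shoe, 55 mm from its middle.
- block: Stud block, fixed, uneven, steel, 70 x 120 mm (x, y), 20 mm high, 26 mm on its -y part, with a round-topped rib (24 mm wide, top radius 12 mm) along its x over all 70 mm, crest 60 mm above the bench. Origin: centre of the underside; the crest is at y = +10 mm. The shoe can lean at least 0.48 rad either way on the rib.
- crest (a point): Middle of the rib's crest line, axes as the block's: x along the rib, y across it.
- crate_in (a point): Sloped stainless chute on legs, with a wooden crate under its lower end, one fixed assembly about 410 x 170 mm and 220 mm high, at the left (+y) or right (-y) side of the bench; a grey drawer unit stands on the other side. The point: middle of the crate's bottom.
- threading_tool: Bystander: steel threading tool, square bar 110 x 16 x 16 mm. Origin: centre of the underside.
- worm_gear: Bystander: bronze worm gear, 80 mm across, 28 mm high. Origin: centre of the underside.
- key_holder: Bystander: red plastic chuck-key holder 60 x 60 x 55 mm with the T-shaped key in it, 106 mm high. Origin: centre of the underside.
- tnut_a: Bystander: black steel T-nut 28 x 26 x 16 mm. Origin: centre of the underside.
- tnut_b: Bystander: the second T-nut, the same size.
- bar_offcut: Bystander: upright steel bar offcut, 40 mm across, 50 mm high. Origin: centre of the underside.
Things that resemble listed ones, but are neither listed nor needed, are in the scene too. Several things have the shape of the gauge; the one meant has the colours described above.

How it is judged:
On the way, in this order (a step that is already met when the one before it is completed fails the run):
1. the gauge is lifted off the bench in the fingers (contact force between the fingers and gauge above 1 N and height (world z) of foot above 0.025 m), for 0.1 s.
2. the gauge, gripped, stands upright (within 5 degrees) across the crest of the rib (contact force between the fingers and gauge above 1 N and contact force between gauge and block above 0.4 N and x of foot in the frame of crest between -0.02 and 0.02 m and y of foot in the frame of crest between -0.018 and 0.018 m and z of foot in the frame of crest between -0.008 and 0.008 m and angle between the x axis of gauge and the x axis of block, either way round below 0.22 rad and y of shoe_left in the frame of crest above 0.02 m and angle between gauge's own z axis and vertical below 0.09 rad), for 0.2 s.
At the end, for the whole second after the job is handed in: The gauge is still gripped; its shoe rests on the rib, its middle within 18 mm of the crest line (20 mm along it), square to the rib within 0.22 rad and facing as before; gauge still, pointer at rest with its tip within 4.5 mm (about 3.4 degrees) of the tab on the chute's side (contact force between the fingers and gauge above 1 N and contact force between gauge and block above 0.4 N and x of foot in the frame of crest between -0.02 and 0.02 m and y of foot in the frame of crest between -0.018 and 0.018 m and z of foot in the frame of crest between -0.008 and 0.008 m and angle between the x axis of gauge and the x axis of block, either way round below 0.22 rad and y of shoe_left in the frame of crest above 0.02 m and linear speed of gauge below 0.02 m/s and velocity of joint pointer between -0.2 and 0.2 rad/s and ((world y of crate_in above 0 m and distance between pointer_tip and tab_left_tip below 0.0045 m) or (world y of crate_in below 0 m and distance between pointer_tip and tab_right_tip below 0.0045 m))); the arm keeps its last pose, push and grip.
It fails at once if a bystander is moved more than 20 mm (distance of any of threading_tool, worm_gear, key_holder, tnut_a, tnut_b, bar_offcut from where it was at the start of the episode above 0.02 m).
It also fails if it takes over 53 s, if anything falls off the work surface, if the arm or the gripper's body presses on something with over 40 N, if the wrist force passes 120 N, or if a joint passes its speed limit or range.

## Working session

There is one attempt and no reset: what is moved stays moved. The work goes in short steps, each a Python script; the robot and the scene stay as the last script left them, time stands still between calls to the robot, and variables do not carry over. Pictures are saved under pics/ and viewed, about 8 in all and at most 12, crops included, and the job is handed in when it is done.

```bash
ls; mkdir -p pics
cat > h.py <<'E'
import numpy as np, cv2
from cell import bot, eoat, kinematics, cams
from scipy.spatial.transform import Rotation as Rn
def snap(n):
    if n=="wrist":
        p=np.array(bot.read_position());R=Rn.from_euler('xyz',bot.read_orientation()).as_matrix()
    s=cams.snapshot(n)
    if n=="wrist":
        H=np.array(s['hand_eye']);s['R']=R@H[:3,:3];s['o']=R@H[:3,3]+p
    else:
        Rc=cv2.Rodrigues(np.array(s['rvec'],float))[0];s['R']=Rc.T;s['o']=-Rc.T@np.array(s['tvec'],float).ravel()
    return s
def save(s,f,crop=None,k=1):
    im=s['frame'][:,:,::-1]
    if crop: im=im[crop[1]:crop[3],crop[0]:crop[2]]
    cv2.imwrite(f,cv2.resize(im,None,fx=k,fy=k,interpolation=cv2.INTER_CUBIC))
def ray(s,u,v): return s['R']@np.array([(u-s['cx'])/s['fx'],(v-s['cy'])/s['fy'],1.])
def onz(s,u,v,z):
    d=ray(s,u,v);return s['o']+d*(z-s['o'][2])/d[2]
def dp(s,u,v): return s['o']+ray(s,u,v)*s['depth'][int(v),int(u)]
def cloud(s):
    v,u=np.mgrid[0:s['depth'].shape[0],0:s['depth'].shape[1]];d=s['depth']
    c=np.stack([(u-s['cx'])/s['fx']*d,(v-s['cy'])/s['fy']*d,d],-1)
    P=c@s['R'].T+s['o'];P[d==0]=np.nan;return P
E
python3 - <<'E'
from h import *
import pickle
a=snap("scene");b=snap("top")
pickle.dump((a,b),open('s0.pkl','wb'))
for s in(a,b): print(s['o'],s['R'][:,2],s['fx'])
im=np.hstack([a['frame'],b['frame']])[:,:,::-1]
save(a,'pics/a.png',k=1.42);save(b,'pics/b.png',k=1.42)
E
```

```text
pics
[1.2580844  0.29006778 1.35176002] [-0.47122675 -0.2132107  -0.85585428] 540.6364624689134
[4.64210447e-01 9.23090420e-04 1.74246015e+00] [ 0.04909296 -0.00648459 -0.99877316] 519.0821666550663
```

View pics/a.png

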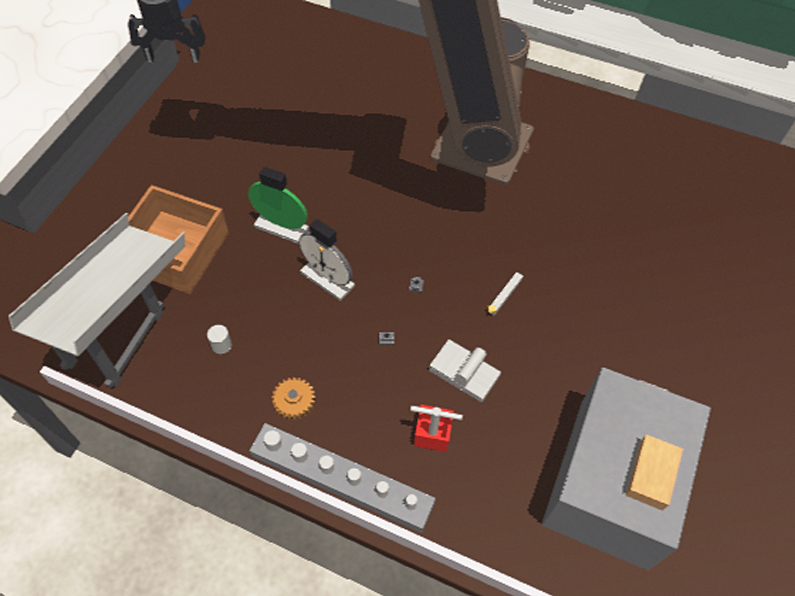

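View pics/b.png

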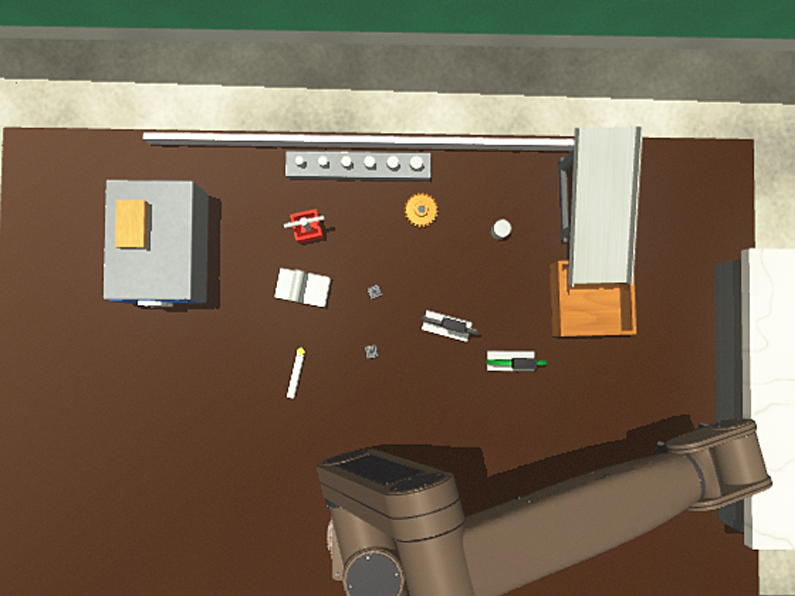

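Top view: candidates for the gauge are the white dial with the black pointer (scene crop px ~(325,255) in the enlarged picture) and the green disc (277,203). The white one fits. The chute and crate are on the right (−y), and the drawers on the left. I'll confirm with a crop and measure.

Run:
```python
from h import *
import pickle
a,b=pickle.load(open('s0.pkl','rb'))
save(a,'pics/c.png',crop=(165,110,265,220),k=5)
P=cloud(b);Q=cloud(a)
def reg(P,x0,x1,y0,y1,z0,z1):
    m=(P[...,0]>x0)&(P[...,0]<x1)&(P[...,1]>y0)&(P[...,1]<y1)&(P[...,2]>z0)&(P[...,2]<z1);return P[m],m
for n,(u,v) in dict(gauge=(448,326),green=(512,362),block=(302,287),offcut=(502,229),crate=(595,312),tnut=(374,292),tn2=(371,352),tt=(297,372),key=(305,225),worm=(421,210)).items(): print(n,dp(b,u/1.42,v/1.42).round(3))
def rect(p,n):
    r=cv2.minAreaRect(p[:,:2].astype(np.float32)*1000);print(n,len(p),np.round(r[0],1),np.round(r[1],1),round(r[2],1),'z',np.percentile(p[:,2],[2,50,98]).round(4))
g=dp(b,448/1.42,326/1.42);k=dp(b,302/1.42,287/1.42)
for nm,C in(('top',P),('scene',Q)):
    c=reg(C,g[0]-.04,g[0]+.06,g[1]-.07,g[1]+.07,.15,.2)[0];rect(c,nm+' handle')
    c=reg(C,g[0]-.1,g[0]+.1,g[1]-.1,g[1]+.1,.006,.016)[0];rect(c,nm+' shoe')
    c=reg(C,k[0]-.1,k[0]+.1,k[1]-.1,k[1]+.1,.012,.07)[0];rect(c,nm+' block')
    c=reg(C,k[0]-.1,k[0]+.1,k[1]-.1,k[1]+.1,.054,.07)[0];rect(c,nm+' crest')
```

```text
gauge [ 0.488 -0.151  0.18 ]
green [ 0.413 -0.292  0.157]
block [0.575 0.174 0.044]
offcut [ 0.716 -0.286  0.052]
crate [ 0.528 -0.512  0.017]
tnut [0.567 0.008 0.019]
tn2 [0.427 0.013 0.01 ]
tt [0.378 0.185 0.013]
key [0.71  0.163 0.107]
worm [ 0.762 -0.1    0.025]
top handle 131 [ 491.  -162.7] [51.  22.1] 75.6 z [0.1604 0.1805 0.1879]
top shoe 518 [ 487.6 -151.4] [197.3 198.1] 0.7 z [0.0061 0.0085 0.0154]
top block 784 [580. 184.] [187.2 145.6] 76.1 z [0.0135 0.0256 0.0636]
top crest 130 [577.8 186.3] [23.  69.5] 79.6 z [0.0545 0.059  0.0676]
scene handle 228 [ 497.8 -162.7] [51.6 25.7] 79.6 z [0.1511 0.1769 0.1846]
scene shoe 343 [ 488.8 -151. ] [192.6 197.5] 89.5 z [0.0062 0.0106 0.0158]
scene block 1132 [582.1 176.2] [120.9  74. ] 79.4 z [0.0143 0.0247 0.0617]
scene crest 169 [584.7 187.4] [21.9 72.9] 78.7 z [0.0544 0.0588 0.0643]
```

View pics/c.png

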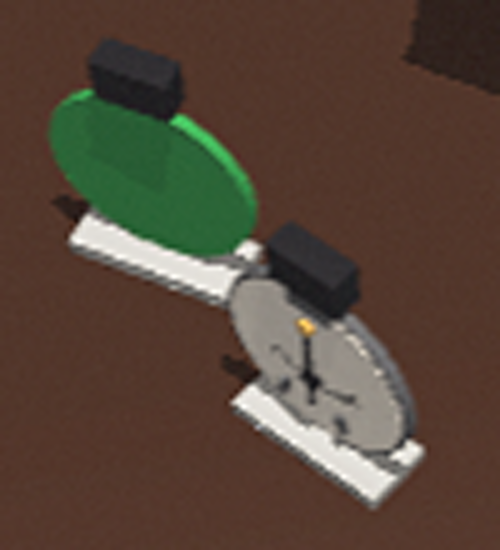

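The crop confirms it: the white dial with brass pivot at (305,325), a black pointer and dark tabs near (285,385) and (340,430). The green disc is the decoy. The chute is at −y, so tab_right is the one to match. Next I'll find a wrist pose that looks at the dial face.

```bash
cat >> h.py <<'E'
yawg=np.deg2rad(-13.);G=np.array([.494,-.163,0]);gx=np.array([np.cos(yawg),np.sin(yawg),0])
def lookpose(T,C,roll,H):
    z=(T-C)/np.linalg.norm(T-C);x=np.cross(z,[0,0,1]);x/=np.linalg.norm(x);y=np.cross(z,x)
    Rc=np.c_[x,y,z]@Rn.from_euler('z',roll).as_matrix()
    Rt=Rc@H[:3,:3].T;return C-Rt@H[:3,3],Rn.from_matrix(Rt).as_euler('xyz')
E
python3 - <<'E'
from h import *
s=snap('wrist');H=np.array(s['hand_eye']);np.save('H.npy',H);print(H.round(3),s['fx'])
T=G+[0,0,.08]
for el in (15,25,35,45,55,65):
  for d in (.2,.26,.32):
    for r in (0,90,180,270):
      e=np.deg2rad(el);C=T+d*(np.cos(e)*gx+np.sin(e)*np.array([0,0,1]))
      p,o=lookpose(T,C,np.deg2rad(r),H);q=kinematics.solve_ik(p,o)
      if q is not None: print(el,d,r,p.round(3),np.round(o,2),np.round(q,2))
E
```

```text
[[ 0.001 -0.282  0.959 -0.142]
 [ 1.     0.001 -0.001 -0.001]
 [-0.     0.959  0.282 -0.072]
 [ 0.     0.     0.     1.   ]] 318.51117375980203
15 0.2 0 [ 0.542 -0.173  0.063] [-3.14 -0.02  2.91] [-0.41  1.08  1.2  -0.28  2.43 -1.78]
15 0.2 90 [ 0.528 -0.2    0.09 ] [-1.65  0.25  2.62] [-0.54  0.91  1.3  -0.02  2.25 -0.09]
15 0.2 180 [ 0.527 -0.172  0.119] [0.   0.55 2.92] [-0.42  0.71  1.43 -0.18  2.01  1.39]
15 0.26 0 [ 0.598 -0.186  0.079] [-3.14 -0.02  2.91] [-0.4   1.17  1.   -0.3   2.55 -1.82]
15 0.26 90 [ 0.585 -0.214  0.106] [-1.65  0.25  2.62] [-0.52  1.    1.1   0.01  2.35 -0.07]
15 0.26 180 [ 0.584 -0.185  0.135] [0.   0.55 2.92] [-0.41  0.81  1.24 -0.18  2.1   1.38]
15 0.26 270 [ 0.597 -0.157  0.107] [ 1.65  0.25 -3.07] [-0.29  0.98  1.15 -0.45  2.27  2.82]
15 0.32 0 [ 0.655 -0.199  0.094] [-3.14 -0.02  2.91] [-0.39  1.29  0.75 -0.36  2.68 -1.89]
15 0.32 90 [ 0.641 -0.227  0.121] [-1.65  0.25  2.62] [-0.5   1.12  0.87  0.04  2.47 -0.04]
15 0.32 180 [ 0.64  -0.198  0.15 ] [0.   0.55 2.92] [-0.4   0.92  1.03 -0.18  2.2   1.38]
15 0.32 270 [ 0.654 -0.17   0.123] [ 1.65  0.25
[... 3491 characters left out ...]
0.195  0.119] [-2.12  1.05  2.31] [-0.61  0.39  1.73  0.11  1.53 -0.35]
65 0.2 180 [ 0.486 -0.162  0.131] [0.   1.42 2.92] [-0.5   0.12  1.97 -0.04  1.2   1.32]
65 0.26 0 [ 0.562 -0.178  0.161] [3.14 0.85 2.91] [-0.42  0.57  1.44 -0.13  1.84 -1.75]
65 0.26 90 [ 0.531 -0.201  0.173] [-2.12  1.05  2.31] [-0.59  0.38  1.63  0.12  1.63 -0.33]
65 0.26 180 [ 0.511 -0.168  0.186] [0.   1.42 2.92] [-0.49  0.11  1.87 -0.04  1.3   1.32]
65 0.32 0 [ 0.587 -0.184  0.216] [3.14 0.85 2.91] [-0.42  0.57  1.34 -0.13  1.94 -1.76]
65 0.32 90 [ 0.555 -0.207  0.227] [-2.12  1.05  2.31] [-0.58  0.38  1.53  0.13  1.74 -0.3 ]
65 0.32 180 [ 0.536 -0.173  0.24 ] [0.   1.42 2.92] [-0.48  0.12  1.76 -0.04  1.41  1.33]
```

Run:
```python
from h import *
H=np.load('H.npy')
T=G+[0,0,.075];e=np.deg2rad(35);C=T+.32*(np.cos(e)*gx+np.sin(e)*np.array([0,0,1]))
p,o=lookpose(T,C,np.pi,H)
p0=np.array(bot.read_position());print(bot.read_orientation())
bot.move_l(p0+[0,0,.2],speed=.3)
bot.move_ptp(p+[0.03,0,.2],o)
bot.move_l(p,o,speed=.2)
bot.dwell(.3)
s=snap('wrist');import pickle;pickle.dump(s,open('w1.pkl','wb'))
im=s['frame'][::-1,::-1,::-1];cv2.imwrite('pics/d.png',cv2.resize(im,None,fx=1.4,fy=1.4,interpolation=cv2.INTER_CUBIC))
print(bot.read_clock(),bot.read_qpos())
```

```text
[-1.70755591  1.56888586  1.8478645 ]
4.525 [-0.41562243  0.61243321  1.30726639 -0.12409191  1.88332733  1.38450975]
```

View pics/d.png

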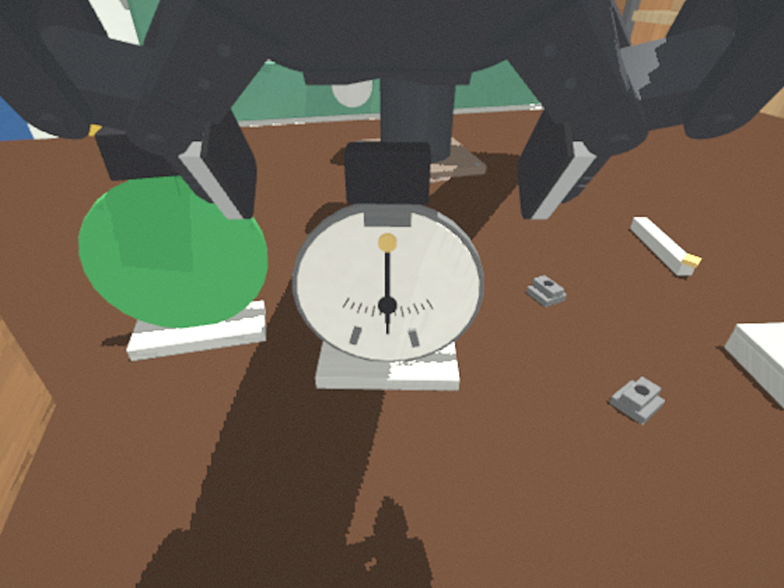

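Seen from the +x side (picture turned 180°): pivot (387,243), pointer hanging straight to (387,333), tab_right (−y, image left) at (355,335), tab_left at (413,338), and front shoe corners (317,388) and (459,387). Next I compute the angle and gauge pose from these, then look at the block.

Run:
```python
from h import *
import pickle
s=pickle.load(open('w1.pkl','rb'))
im=s['frame'][::-1,::-1].astype(int)  # rotated
Rz=lambda x,y:(559-x,419-y)
k=1.4
def roi(x0,y0,x1,y1): return int(x0/k),int(y0/k),int(x1/k),int(y1/k)
def cen(box,f):
    x0,y0,x1,y1=roi(*box);c=im[y0:y1,x0:x1];w=f(c);v,u=np.nonzero(w);return u.mean()+x0,v.mean()+y0,len(u)
dark=lambda c:c.sum(2)<400
tr=cen((343,322,367,350),dark);tl=cen((401,325,425,352),dark)
br=cen((370,228,404,258),lambda c:c[...,0]-c[...,2]>50)
pt=cen((380,318,394,335),lambda c:c.sum(2)<250)
print(tr,tl,br,pt)
c0=onz(s,*Rz(317/k,388/k),0);c1=onz(s,*Rz(459/k,387/k),0)
print('corners',c0,c1,np.linalg.norm(c1-c0))
d=(c1-c0)[:2];d/=np.linalg.norm(d);yaw=np.arctan2(-d[0],d[1]);print('yaw',np.degrees(yaw))
n=np.array([np.cos(yaw),np.sin(yaw),0]);yv=np.array([-np.sin(yaw),np.cos(yaw),0])
print('foot from shoe',(c0+c1)/2-n*.023)
pv=onz(s,*Rz(*br[:2]),.122);print('pivot',pv,'foot est if face +.005',pv-n*.006)
for nm,t in(('tr',tr),('tl',tl),('pt',pt)):
    dd=ray(s,*Rz(*t[:2]));q=s['o']+dd*((pv-s['o'])@n)/(dd@n);r=q-pv
    print(nm,q.round(4),'r',np.linalg.norm(r),'ang',np.arctan2(r@yv,-r[2]))
# tab orientation by its long axis
for nm,b in(('tr',(343,322,367,350)),('tl',(401,325,425,352))):
    x0,y0,x1,y1=roi(*b);v,u=np.nonzero(dark(im[y0:y1,x0:x1]))
    pts=[]
    for uu,vv in zip(u+x0,v+y0):
        dd=ray(s,*Rz(uu,vv));r=s['o']+dd*((pv-s['o'])@n)/(dd@n)-pv;pts.append([r@yv,r[2]])
    pts=np.array(pts);rr=np.hypot(*pts.T);print(nm,'r',rr.min(),rr.max(),'ang',np.mean(np.arctan2(pts[:,0],-pts[:,1])))
```

```text
(np.float64(253.35), np.float64(239.15), 60) (np.float64(295.18367346938777), np.float64(241.57142857142858), 49) (np.float64(276.1478873239437), np.float64(173.11971830985917), 142) (np.float64(276.1666666666667), np.float64(230.77777777777777), 18)
corners [ 0.50242969 -0.22074357  0.        ] [ 0.52630063 -0.11290467  0.        ] 0.11044930792092801
yaw -12.481578279321019
foot from shoe [ 0.49190875 -0.16185323  0.        ]
pivot [ 0.50372482 -0.16541122  0.122     ] foot est if face +.005 [ 0.49786663 -0.16411446  0.122     ]
tr [ 0.4986 -0.1885  0.0447] r 0.08082715993969591 ang -0.2973652213602391
tl [ 0.508  -0.1461  0.0411] r 0.08332091905005465 ang 0.2394732373721771
pt [ 0.5037 -0.1655  0.0557] r 0.06633943563676734 ang -0.0007688870834546398
tr r 0.07301535702705017 0.08931280527707584 ang -0.2973557353717537
tl r 0.07645745411108593 0.0906862448219496 ang 0.23942404714915602
```

```bash
cat >> h.py <<'E'
yawG=np.deg2rad(-12.5);FOOT=np.array([.493,-.163,0])
CR=np.array([.581,.187,.060]);yawB=np.deg2rad(-10.5)
def tool(yaw,sg,lean=0):
    n=np.array([np.cos(yaw),np.sin(yaw),0]);x=np.array([0,0,-1.]);y=sg*n
    return Rn.from_rotvec(lean*n)*Rn.from_matrix(np.c_[x,y,np.cross(x,y)])
E
python3 - <<'E'
from h import *
for sg in(1,-1):
  print(sg)
  for p,R in((FOOT+[0,0,.147],tool(yawG,sg)),(FOOT+[0,0,.35],tool(yawG,sg)),(CR+[0,0,.25],tool(yawB,sg)),(CR+[0,0,.147],tool(yawB,sg)),(CR+Rn.from_rotvec(.3*np.array([np.cos(yawB),np.sin(yawB),0])).apply([0,0,.147]),tool(yawB,sg,.3))):
    q=kinematics.solve_ik(p,R.as_euler('xyz'));print(None if q is None else np.round(q,2))
E
```

```text
1
[-0.51  0.03  2.03  0.    1.08 -0.3 ]
[-0.51 -0.13  1.81  0.    1.47 -0.3 ]
[ 0.15  0.1   1.65 -0.    1.39  0.33]
[ 0.15  0.17  1.76 -0.    1.21  0.33]
[-0.05  0.08  1.89  0.33  1.15 -0.  ]
-1
None
None
[ 0.15  0.1   1.65 -0.    1.39 -2.81]
[ 0.15  0.17  1.76 -0.    1.21 -2.81]
None<sys>:0: UserWarning: Gimbal lock detected. Setting third angle to zero since it is not possible to uniquely determine all angles.
```

```bash
python3 -W ignore - <<'E'
from h import *
p=np.array(bot.read_position());bot.move_l(p+[.03,0,.15],speed=.3)
o=tool(yawG,1).as_euler('xyz')
bot.move_ptp(FOOT+[0,0,.30],o)
eoat.command_gripper(.75)
f=bot.move_l(FOOT+[0,0,.146],o,speed=.15,until_force=15);print('hit',f)
eoat.command_gripper(0,80);print(bot.read_width(),bot.read_contact_force())
bot.dwell(.2)
bot.move_l(FOOT+[0,0,.186],speed=.06);bot.dwell(.3)
print(bot.read_width(),np.round(bot.read_contact_force(),2),np.round(bot.read_ft_torque(),3))
bot.move_l(FOOT+[0,0,.30],speed=.2)
bot.move_ptp(CR+[0,0,.146+.06],tool(yawB,1).as_euler('xyz'));bot.dwell(.4)
print(np.round(bot.read_contact_force(),2),bot.read_clock())
w=snap('wrist');a=snap('scene');import pickle;pickle.dump((w,a),open('s2.pkl','wb'))
save(w,'pics/e.png');save(a,'pics/f.png',crop=(260,180,400,320),k=4)
E
```

```text
hit False
0.2507792253960418 [0.77129794 1.03353391 3.31000252]
0.25024194481596385 [ 0.07  0.02 -4.34] [ 0.052 -0.005 -0.061]
[ 0.04 -0.66 -4.44] 12.4333
```

View pics/f.png

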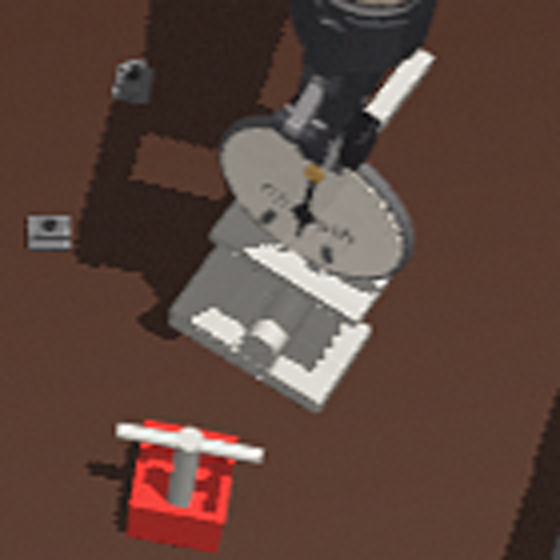

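View pics/e.png

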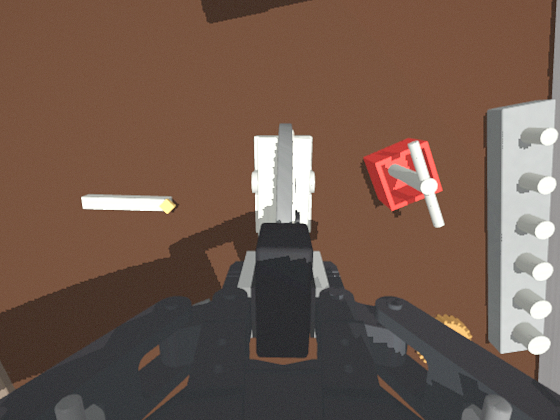

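The gauge is held upright, pointer plumb. In the wrist view the rib pokes out evenly on both sides of the shoe, at (255,182) and (312,182), with the shoe's +y end at row 136. I'll check the offset with rays.

```bash
python3 -W ignore - <<'E'
from h import *
import pickle
w,a=pickle.load(open('s2.pkl','rb'))
p=np.array(bot.read_position());print(p)
by=np.array([-np.sin(yawB),np.cos(yawB),0]);bx=np.array([by[1],-by[0],0])
for u,v,z,n in((253,182,.057,'ribL'),(314,182,.057,'ribR'),(255,136,p[2]-.146+.012,'shoe'),(312,136,p[2]-.146+.012,'shoe')):
    q=onz(w,u,v,z);print(n,q.round(4),'rel CR',((q-CR)@bx).round(4),((q-CR)@by).round(4))
for u,v in((252,182),(314,182),(253,178),(314,178),(253,187)): print(dp(w,u,v).round(4))
Q=cloud(w);m=(Q[...,2]>.053)&(Q[...,2]<.066)&(np.hypot(Q[...,0]-CR[0],Q[...,1]-CR[1])<.06);q=Q[m]-CR
print(len(q),(q@bx).min(),(q@bx).max(),np.median(q@by),(q@by).min(),(q@by).max())
E
```

```text
[0.5810514  0.18674426 0.26608337]
ribL [0.5482 0.1948 0.057 ] rel CR -0.0337 0.0017
ribR [0.6155 0.1823 0.057 ] rel CR 0.0347 0.0016
shoe [0.568  0.2466 0.1321] rel CR -0.0237 0.0563
shoe [0.6154 0.2378 0.1321] rel CR 0.0246 0.0562
[0.5476 0.1956 0.0607]
[ 6.189e-01  1.699e-01 -6.000e-04]
[0.5494 0.1995 0.0587]
[6.197e-01 1.753e-01 1.000e-04]
[0.5475 0.1898 0.0605]
210 -0.035799170132344446 0.03429346781584683 0.0010650022943708795 -0.010754911684744517 0.01126857228708263
```

Rib and shoe centre agree within about 2 mm. Lowering now, then leaning in small steps.

```bash
python3 -W ignore - <<'E'
from h import *
f0=np.array(bot.read_contact_force())
p=np.array(bot.read_position())
bot.move_l(p-[0,0,.045],speed=.1)
hit=bot.move_l(p-[0,0,.07],speed=.02,until_force=6)
bot.dwell(.6)
p=np.array(bot.read_position());print(hit,p,np.round(np.array(bot.read_contact_force())-f0,2))
np.save('p0.npy',p)
n=np.array([np.cos(yawB),np.sin(yawB),0]);by=np.array([-n[1],n[0],0])
foot=np.array([CR[0],CR[1],p[2]-.146]);L=p-foot;r=.012;A=.297
for t in np.linspace(0,A,7)[1:]:
    ft=foot+by*(-r*np.sin(t)+r*t*np.cos(t))+np.array([0,0,-r*(1-np.cos(t))+r*t*np.sin(t)])
    bot.move_l(ft+Rn.from_rotvec(t*n).apply(L),tool(yawB,1,t).as_euler('xyz'),speed=.03)
    print(round(t,3),np.round(np.array(bot.read_contact_force())-f0,2))
bot.dwell(2)
print(np.round(np.array(bot.read_contact_force())-f0,2),bot.read_width(),bot.read_clock())
a=snap('scene');w=snap('wrist');import pickle;pickle.dump((a,w),open('s3.pkl','wb'))
save(a,'pics/g.png',crop=(290,195,390,295),k=6)
E
```

```text
True [0.58097778 0.18671894 0.20681066] [-0.17 -0.29 10.51]
0.049 [0.18 0.11 5.2 ]
0.099 [-0.46  0.19  6.08]
0.148 [-0.59 -0.92  6.62]
0.198 [-0.97 -0.47  7.95]
0.247 [-1.22 -1.03  8.07]
0.297 [-2.11 -2.35  8.72]
[-0.94 -1.94  9.51] 0.24406677536372126 18.8583
```

View pics/g.png

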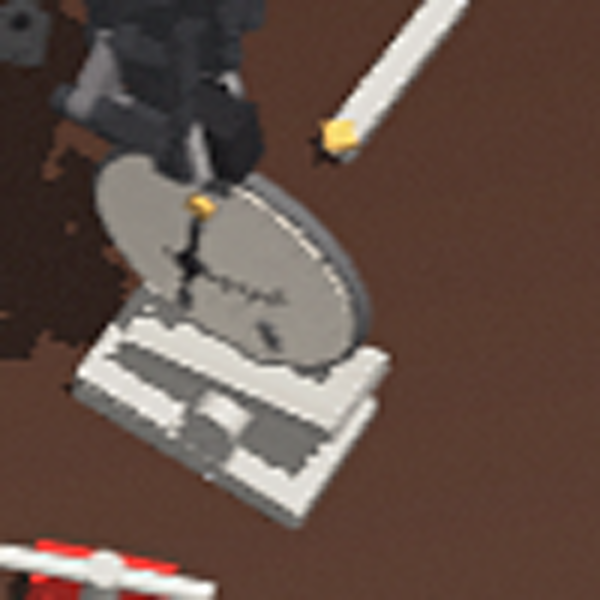

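Pointer pivot (200,205), bead (190,262) and tab_right (185,298) lie on one line. The line extended reaches x≈184 at the tab's row, which is under 1 mm off. One last check that the arm is settled, then I hand in.

```bash
python3 -W ignore - <<'E'
from h import *
R=Rn.from_euler('xyz',bot.read_orientation())
print('lean',(R*tool(yawB,1).inv()).as_rotvec(),'qvel',np.abs(bot.read_qvel()).max(),bot.read_contact_force(),bot.read_clock())
bot.job_done()
E
```

```text
lean [ 2.91834671e-01 -5.44825150e-02  2.71701833e-04] qvel 0.0016396279911266882 [-1.00777994 -2.35491874  4.79261841] 18.9583
the job is handed in; nothing more can be done
```

I picked up the white-faced gauge by its handle (the green one is a decoy) and stood it square across the rib. I then leaned it 0.297 rad to −y, where the chute and crate are, and handed in with it still gripped.

**Tab angle:** the wrist picture gave tab_right as −0.297 rad, with the pointer at about 0 while the gauge stood upright.

**Last checks:**
- **Lean:** the arm's measured lean was 0.297 rad and its joints were practically still.
- **Pointer:** in the scene view the pointer's line passes through the tab to within about 1 mm. I judged this by eye on an enlarged crop.
- **Rib contact:** the shoe presses on the rib with about 9 N. Before lowering, its middle was within about 2 mm of the crest.
- **Time:** the clock read about 19 s of the 53 s allowed.

No check failed. The top and scene cameras differed by about 7 mm on the crest's x position. I used the mean, and the wrist camera then agreed with it within 2 mm. I did not re-measure the bystanders at the end; the arm's path was planned clear of them.

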